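# Step the receiver selector to four and start the draw-off

## Task

The next solvent draw-off belongs in receiver four: push the upright tab of the receiver unit's selector round, whichever way you like, until its pointer has clicked home at the four-dot mark, and only then press the round start key fully down and let it come up again. Use the fingertips or the outside of the fingers against the side of the tab: do not take hold of its tab or hub, do not pick anything up, and do not shove the free-standing unit along the bench. Leave the glassware, bottles and everything else on and around the unit where it stands.

Things in the scene. Friction and masses are not known exactly. Their poses are not given: they have to be found in the camera images.
- unit: Solvent receiver unit, free-standing on rubber feet, 3.4 to 5 kg; slides if shoved with about 17 N or more. Origin on the bench under the middle of its white cabinet; x points to its rear, y to its left, z up. Cabinet 225 mm (x) by 320 mm (y), flat deck 75 mm above the bench; selector's index plate at x 0, y -50 mm, start key at x -62, y +105 mm, a loose jar rear left.
- selector_axis (a point): Point on the selector's upright axis at the top of its round steel index plate (200 mm across), 77.5 mm above the bench; axes as the unit's. Six groups of black dots lie every 60 degrees, 75 to 95 mm from the axis: one dot at the unit's front (-x), then two, three, four (rear, +x), five, six clockwise seen from above. The black hub is 48 mm across and rises 24 mm above the plate.
- receivers (a point): Middle of the row of six fixed glass receivers on a low ledge along the unit's rear (120 to 177 mm behind its origin, 290 mm long), at the level of the tops of their bent steel tubes, 112 mm above the bench.
- four_dots (a point): The four-dot mark: centre of its dots on the index plate, 83 mm from the axis.
- tab (a point): Middle of the top edge of the selector's upright black tab, 52 mm from the axis; x points outward, y to its anticlockwise side, z up; turns with the selector. The tab spans 40 to 64 mm from the axis, is 10 mm thick and 34 mm tall, its top 37.5 mm and its lower edge 4 mm above the plate. An arm 14 mm wide and 13 mm tall joins it to the hub; a white pointer is at its outer foot.
- selector (a joint): Selector angle in rad, anticlockwise from above positive: 0 (or any whole turn) with the pointer at four dots, 1.047 three, 2.094 two, 3.142 one, 4.189 six, 5.236 five. Turns endlessly both ways. A spring detent pulls it into the nearest position from up to 30 degrees either side; leaving one takes 4 to 5 N at the tab, less towards halfway, past which it springs ahead into the next.
- start_key_top (a point): Centre of the top of the start key, a round grey push button 28 mm across in a dark 44 mm collar; its top is 97 mm above the bench. Pressed straight down.
- start_key (a joint): Travel of the start key in m: 0 up, 0.006 fully down (about 5 N); a spring brings it up.
- jar: Small glass jar with metal lid, 42 mm across and 42 mm tall, standing loose on the unit's deck at its rear left. Origin under its middle. Leave it alone.
- cup_left: Glass extraction cup, 58 mm across, 92 mm tall, on the bench beside the unit's left side. Origin under its middle. Leave it alone.
- cup_right: Glass extraction cup like the other, on the bench beside the unit's right side towards its rear. Leave it alone.
- spatula: Steel lab spoon 180 mm long lying on the bench by the unit's right side. Leave it alone.
- amber_bottle: Amber glass reagent bottle, 72 mm across, 155 mm tall, on the bench to the left. Leave it alone.
- white_bottle: White plastic bottle, 60 mm across, 130 mm tall, on the bench to the right. Leave it alone.
- thimble_stand: Aluminium base 90 x 160 mm with six paper extraction thimbles standing on it, 82 mm tall in all, on the bench to the left. Leave it alone.

How it is judged:
By the outcome, as a careful person would: the job done as asked, in the order asked, and still so for the second after the job is handed in, with the robot touching nothing.
It also fails if it takes over 54 s, if anything falls off the work surface, if the arm or the gripper's body presses on something with over 40 N, if the wrist force passes 120 N, or if a joint passes its speed limit or range.

## Robot

A 6-joint arm with a two-finger parallel gripper is mounted at the origin on the work surface. World frame = base frame: x ahead of the robot, y to its left, z up, the work surface at z = 0. Lengths are in m, angles in rad, forces in N, time in s.
With the tool pointing down it reaches from about 0.275 to 0.75 m from the base axis. Payload 10.2 kg.
Tool frame: the origin (TCP) lies between the finger pads; the fingertips stand robot.finger_overhang ahead of it and the grasp point (between the pads) lies 11 mm behind it (robot.finger_overhang is the distance from the TCP to the fingertips, in m); x points along the fingers, y is the direction in which the jaws open and shut, and the axes are right-handed (so a half turn about x gives the same grasp; the last joint's range is limited). The gripper opens to 88 mm and grips with 3 to 60 N. Pads are 18 mm wide; open, the fingers measure 123 mm over their backs; the gripper's body (75 mm by 187 mm) begins 45 mm behind the grasp point.
Start: joints at [1.126, 0.313, 1.498, -0, 1.331, -0.223], TCP at [0.116, 0.512, 0.247] pointing down, gripper open.
Joint ranges: [-2.94, 2.94], [-0.97, 2.17], [0.19, 2.56], [-1.23, 4.37], [0.02, 3.11], [-2.88, 2.88]. Speed limits (rad/s): [2.39, 2.39, 3.01, 3.14, 3.14, 3.14].

## Interface

Orientations are given as a rotation vector (axis times angle).
In Python, from rig import robot gives the robot as it stands.
- The arm moves only by the tool carry_out, never from a script. Its argument "increments" is a list of rows, each an object with "translation": the shift along the world's x, y, z in units of 50 mm (1.0 is 50 mm), a list of three; "angular": the turn, a rotation vector about the world's x, y, z in units of 5 degrees (1.0 is 5 degrees), a list of three; "grip": the closure, from 0 (fully open) to 1 (shut). In form: [{"translation": [x, y, z], "angular": [ax, ay, az], "grip": grip}, ...]. A call has 1 to 20 rows; each row shifts and turns the commanded pose from where the row before left it; what a row does not reach is not made up. A row lasts 1/10 s, in which the tool goes at most 50 mm and 8.59 degrees, less where a joint would pass 70% of its speed; a pose out of reach is approached as far as the arm can. A call is refused whole if a number of a shift passes 1 or a number of a turn 1, either way. A call with a gripper value outside its range is refused whole. The fingers move at their own pace and stop on an object; the grip force is fixed at half the most. Time passes only in rows, so rows that do not move let the fingers close. It gives the time, the measured TCP pose, the force and the opening at its end, in the units of the state.
- robot.read_state(): the state, without advancing time (a new reading comes with each control period).
- robot.capture(name): name is "scene" or "top"; returns a dict with "image" (420x560x3 uint8, red, green, blue), "intrinsics" (3x3 intrinsics, pixels), "k1" (the pictures are not rectified: a ray, as slopes to the right and down, at radius r is drawn at 1 + k1 r^2 times it, then the intrinsics apply), "rvec" (rotation vector, rad) and "tvec" (3), from world to camera coordinates, as OpenCV has them. Camera axes: x right, y down, z forward; pixel columns grow to the right and rows downward; lengths in m; the calibration is good to about 2 mm. A picture is of the moment at which its call begins. There is no depth.
- robot.job_done(): hands the job in, once; it reports no verdict.
The state is a dict: "t": time; "qpos": joint angles; "joint_velocities": joint speeds; "effort": joint torques, N m; "ee_pos": TCP position; "orientation": TCP orientation; "ft_force": force on the tool from outside, world axes, zero at the start; "ft_torque": the same for the moment, N m; "gripper_width": opening from 0.0 (shut) to 1.0 (fully open).
Only numpy, scipy, OpenCV 4.12 (cv2) and the standard library are available. Lean on these libraries where they do the work, as an engineer would, in place of code of your own. Each camera call takes 0.05 s, during which the arm holds its last target.

## Working session

There is one attempt and no reset: what is moved stays moved. The work goes in short steps, Python scripts to look and compute and a tool call to move; the robot and the scene stay as the last step left them, time stands still between calls to the robot, and variables do not carry over. Pictures are saved under pics/ and viewed, and the job is handed in when it is done.

Besides the shell and the picture viewer there is one more tool, called as name([rows], argument=value, ...), one row to a line, values as JSON. carry_out: Moves the arm, as the interface text tells. Its arguments: {"type":"object","properties":{"increments":{"type":"array"}},"required":["increments"]}

```bash
mkdir -p pics; ls; python3 - <<'E'
from rig import robot
import cv2,numpy as np
s=robot.read_state();print(s, robot.finger_overhang)
for n in("scene","top"):
    c=robot.capture(n);cv2.imwrite(f"pics/{n}0.png",c["image"][:,:,::-1]);print(c["intrinsics"],c["k1"],c["rvec"],c["tvec"])
E
```

```text
pics
{'t': 0.0, 'qpos': array([ 1.12557502e+00,  3.13441910e-01,  1.49839807e+00, -1.51778516e-05,
        1.33097037e+00, -2.23409520e-01]), 'joint_velocities': array([-0.00157869, -0.00143135, -0.00087406,  0.00011082,  0.00209259,
       -0.00115372]), 'effort': array([ 1.38231269e-03, -4.02209294e+01, -2.52272165e+01,  6.95270137e-02,
        3.52188328e-02, -1.05034742e-04]), 'ee_pos': array([0.11542283, 0.51193184, 0.24617988]), 'orientation': array([ 0.17324363,  1.56415779, -0.17506124]), 'ft_force': array([-1.03396079,  0.90780499, -0.14192649]), 'ft_torque': array([-0.02181156,  0.03188942, -0.01221273]), 'gripper_width': 1.001571046904574} 0.008
[[402.6154103    0.         278.66538188]
 [  0.         402.6154103  210.82007808]
 [  0.           0.           1.        ]] 0.03717382859542973 [ 1.971522    0.95821582 -0.53434111] [-0.32267743 -0.1583824   1.53917858]
[[391.27563355   0.         284.9807682 ]
 [  0.         391.27563355 209.94653845]
 [  0.           0.           1.        ]] -0.05664576033083755 [ 2.18239797 -2.12890317  0.12259699] [-0.01749534  0.56935307  1.05353994]
```

View pics/scene0.png

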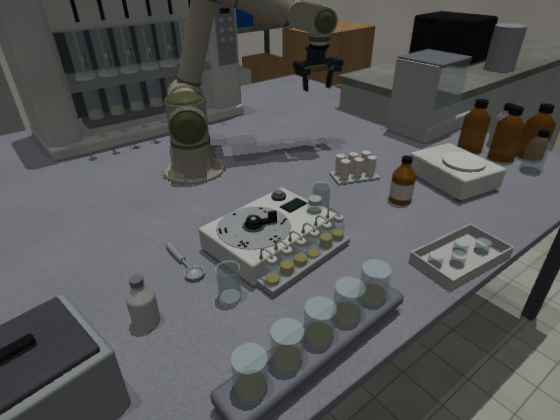

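View pics/top0.png

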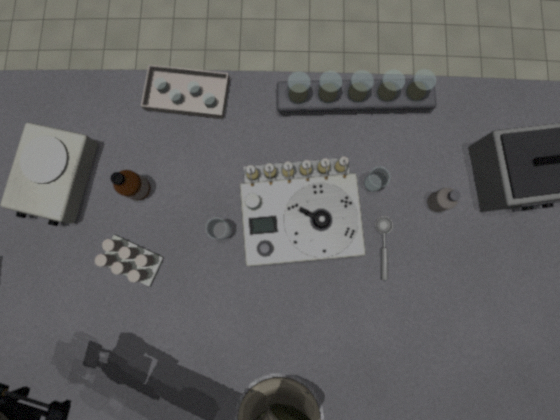

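The top view shows the unit around (303,215), with its rear away from the robot. The selector is at about (320,218) with the tab pointing up-left, and the start key is at about (265,247). I'll zoom in next.

```bash
cat > h.py <<'E'
import cv2,numpy as np
from rig import robot
def ray(c,uv):
    K=c["intrinsics"];k=c["k1"]
    p=cv2.undistortPoints(np.array([[uv]],float),K,np.array([k,0,0,0,0]))[0,0]
    R=cv2.Rodrigues(np.array(c["rvec"]))[0];t=np.array(c["tvec"]).ravel()
    return -R.T@t, R.T@np.array([p[0],p[1],1])
def onz(c,uv,z):
    o,d=ray(c,uv);return o+d*(z-o[2])/d[2]
def pix(c,P):
    return cv2.projectPoints(np.array(P,float).reshape(-1,1,3),np.array(c["rvec"]),np.array(c["tvec"]),c["intrinsics"],np.array([c["k1"],0,0,0,0]))[0][:,0]
def crop(c,name,x0,y0,w,h,s):
    im=c["image"][y0:y0+h,x0:x0+w,::-1]
    cv2.imwrite(name,cv2.resize(im,None,fx=s,fy=s,interpolation=cv2.INTER_CUBIC))
E
python3 - <<'E'
from h import *
c=robot.capture("top");crop(c,"pics/t1.png",235,150,140,125,5)
np.save("top.npy",c,allow_pickle=True)
c=robot.capture("scene");crop(c,"pics/s1.png",190,170,170,120,4)
np.save("scene.npy",c,allow_pickle=True)
E
```

```text
(no output)
```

View pics/t1.png

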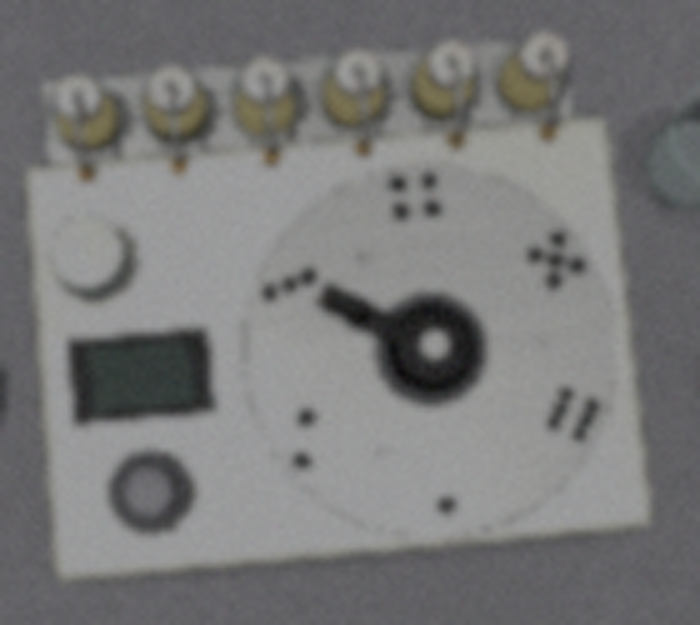

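View pics/s1.png

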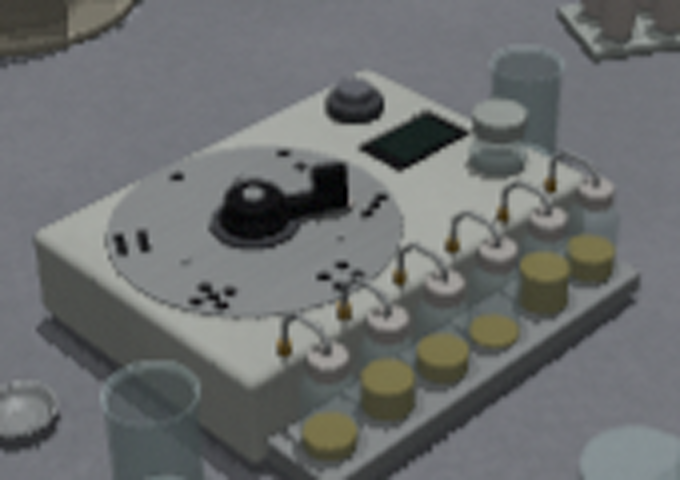

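The scene view agrees with the top view: the tab points at three dots, so it needs 60° clockwise to reach four. The jar is rear left. Next I'll work out the geometry.

```bash
python3 - <<'E'
from h import *
T=np.load("top.npy",allow_pickle=True).item();S=np.load("scene.npy",allow_pickle=True).item()
t=lambda x,y:(235+(x+.5)/5-.5,150+(y+.5)/5-.5)
s=lambda x,y:(190+(x+.5)/4-.5,170+(y+.5)/4-.5)
P=lambda c,uv,z:onz(c,uv,z)[:2].round(4)
print("deck corners",[P(T,t(*p),.075) for p in[(28,168),(605,120),(650,525),(60,577)]])
# dots
d={1:(447,505),2:(305,439),3:(290,285),4:(415,196),5:(556,260),6:(573,415)}
D=np.array([P(T,t(*d[k]),.0775) for k in d]);print("dots",D, "mean",D.mean(0))
ds={1:(177,177),2:(292,159),3:(375,205),4:(340,275),5:(213,297),6:(132,243)}
D2=np.array([P(S,s(*ds[k]),.0775) for k in ds]);print("dots S",D2,"mean",D2.mean(0))
for X in(D,D2):
    v=[X[3]-X[0], X[4]-X[1], X[5]-X[2]]
    print([np.degrees(np.arctan2(a[1],a[0]))+o for a,o in zip(v,(0,60,120))],[np.linalg.norm(a) for a in v])
print("hub",P(T,t(435,345),.1015),"key T",P(T,t(151,491),.097),"key S",P(S,s(355,86),.097))
print("tab T",P(T,t(328,297),.115),"tab S", P(S,s(330,170),.115))
E
```

```text
deck corners [array([0.6345, 0.1191]), array([ 0.6686, -0.1925]), array([ 0.4509, -0.2172]), array([0.416 , 0.0938])]
dots [[ 0.4589 -0.1093]
 [ 0.4919 -0.0337]
 [ 0.5739 -0.0239]
 [ 0.6238 -0.0899]
 [ 0.5909 -0.166 ]
 [ 0.508  -0.1756]] mean [ 0.54123333 -0.09973333]
dots S [[ 0.4618 -0.1091]
 [ 0.4934 -0.0321]
 [ 0.5762 -0.0221]
 [ 0.6248 -0.0894]
 [ 0.5932 -0.1661]
 [ 0.5108 -0.1755]] mean [ 0.54336667 -0.09905   ]
[np.float64(6.709836807756932), np.float64(6.807483967357989), np.float64(6.519390619925176)] [np.float64(0.16603725485564982), np.float64(0.1652400980391866), np.float64(0.16539558639818658)]
[np.float64(6.891280991156834), np.float64(6.67786079894347), np.float64(6.909684846304302)] [np.float64(0.1641861443606007), np.float64(0.1670809384699523), np.float64(0.1667594674973508)]
hub [ 0.5411 -0.0997] key T [0.462  0.0459] key S [0.466  0.0464]
tab T [ 0.5633 -0.0432] tab S [ 0.5684 -0.054 ]
```

```bash
python3 - <<'E'
from h import *
s=robot.read_state();R=cv2.Rodrigues(s["orientation"])[0];print(R.round(3),np.degrees(np.arctan2(R[1,1],R[0,1])),s["ee_pos"])
a0=np.array([.5423,-.0995])
for a in (100,90,80,70,60,50,40,30,26): print(a,a0+.0567*np.array([np.cos(np.radians(a)),np.sin(np.radians(a))]))
E
```

```text
[[-0.     0.22   0.976]
 [-0.001  0.976 -0.22 ]
 [-1.    -0.001 -0.   ]] 77.29342169120045 [0.11544235 0.51203117 0.24640122]
100 [ 0.53245415 -0.0436614 ]
90 [ 0.5423 -0.0428]
80 [ 0.55214585 -0.0436614 ]
70 [ 0.56169254 -0.04621943]
60 [ 0.57065    -0.05039636]
50 [ 0.57874606 -0.05606528]
40 [ 0.58573472 -0.06305394]
30 [ 0.59140364 -0.07115   ]
26 [ 0.59326162 -0.07464436]
```

carry_out([
  {"translation":[0.2,-0.25,0],"angular":[0,0,-1],"grip":1},
  {"translation":[0.4,-0.55,0],"angular":[0,0,-1],"grip":1},
  {"translation":[0.4,-0.55,0],"angular":[0,0,-1],"grip":1},
  {"translation":[0.4,-0.55,0],"angular":[0,0,-1],"grip":1},
  {"translation":[0.4,-0.55,0],"angular":[0,0,-1],"grip":1},
  {"translation":[0.4,-0.55,0],"angular":[0,0,-1],"grip":1},
  {"translation":[0.4,-0.55,0],"angular":[0,0,-1],"grip":1},
  {"translation":[0.4,-0.55,0],"angular":[0,0,-1],"grip":1},
  {"translation":[0.45,-0.6,0],"angular":[0,0,-1],"grip":1},
  {"translation":[0.45,-0.6,0],"angular":[0,0,-1],"grip":1},
  {"translation":[0.45,-0.6,0],"angular":[0,0,-1],"grip":1},
  {"translation":[0.45,-0.6,0],"angular":[0,0,-1],"grip":1},
  {"translation":[0.45,-0.6,0],"angular":[0,0,-1],"grip":1},
  {"translation":[0.45,-0.6,0],"angular":[0,0,-1],"grip":1},
  {"translation":[0.45,-0.6,0],"angular":[0,0,-1],"grip":1},
  {"translation":[0.45,-0.6,0],"angular":[0,0,-1],"grip":1},
  {"translation":[0.45,-0.6,0],"angular":[0,0,-1],"grip":1},
  {"translation":[0.45,-0.6,0],"angular":[0,0,-1],"grip":1},
  {"translation":[0.45,-0.6,0],"angular":[0,0,0],"grip":1},
  {"translation":[0.4,-0.6,0],"angular":[0,0,0],"grip":1},
])

```text
t: 2.2
ee_pos: [0.5338, -0.0543, 0.2465]
orientation: [1.371, 1.096, -1.371]
ft_force: [-0.2, 0.8, -0.2]
gripper_width: 0.005
```

carry_out([
  {"translation":[0,0.2,-0.5],"angular":[0,0,0],"grip":1},
  {"translation":[0,0,-0.7],"angular":[0,0,0],"grip":1},
  {"translation":[0,0,-0.7],"angular":[0,0,0],"grip":1},
  {"translation":[0,0,0],"angular":[0,0,0],"grip":1},
  {"translation":[0,0,0],"angular":[0,0,0],"grip":1},
])

```text
t: 2.7
ee_pos: [0.5333, -0.0429, 0.1526]
orientation: [1.371, 1.096, -1.371]
ft_force: [1.2, 0.3, -0.2]
gripper_width: 0.005
```

```bash
python3 - <<'E'
from h import *
s=robot.read_state();R=cv2.Rodrigues(s["orientation"])[0];print(np.degrees(np.arctan2(R[1,1],R[0,1])),s["ee_pos"],R[:,0],s["t"])
c=robot.capture("top");crop(c,"pics/t2.png",235,150,140,125,5)
c=robot.capture("scene");crop(c,"pics/s2.png",190,120,170,150,4)
E
```

```text
-12.708088525174759 [ 0.53329101 -0.04293404  0.15256222] [ 1.48300178e-04 -1.16195923e-05 -9.99999989e-01] 2.7
```

View pics/s2.png

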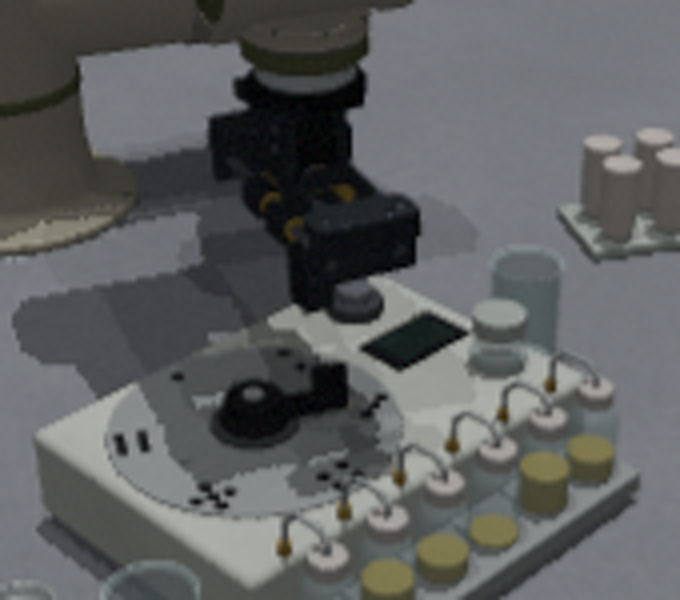

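View pics/t2.png

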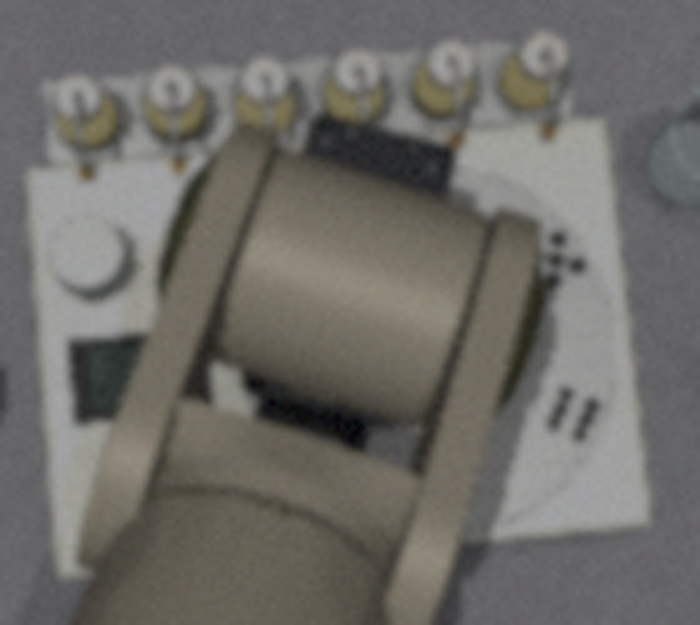

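```bash
python3 - <<'E'
from h import *
c=np.load("scene.npy",allow_pickle=True).item()
s=robot.read_state();R=cv2.Rodrigues(s["orientation"])[0];p=s["ee_pos"]
q=lambda l:((pix(c,p+R@np.array(l))[0]-[190,120])*4).round()
for l in [(.008,0,0),(.008,.0175,.009),(.008,.0175,-.009),(.008,-.0175,.009),(.008,-.0175,-.009),(-.056,.0935,.0375),(-.056,.0935,-.0375),(-.056,-.0935,.0375),(-.056,.0375,.0935)]: print(l,q(l))
E
```

```text
(0.008, 0, 0) [310. 303.]
(0.008, 0.0175, 0.009) [308. 318.]
(0.008, 0.0175, -0.009) [333. 312.]
(0.008, -0.0175, 0.009) [287. 294.]
(0.008, -0.0175, -0.009) [311. 288.]
(-0.056, 0.0935, 0.0375) [313. 296.]
(-0.056, 0.0935, -0.0375) [424. 269.]
(-0.056, -0.0935, 0.0375) [202. 173.]
(-0.056, 0.0375, 0.0935) [192. 275.]
```

carry_out([
  {"translation":[0,0,-0.4],"angular":[0,0,0],"grip":1},
  {"translation":[0,0,-0.4],"angular":[0,0,0],"grip":1},
  {"translation":[0,0,-0.15],"angular":[0,0,0],"grip":1},
  {"translation":[0,0,0],"angular":[0,0,0],"grip":1},
])

```text
t: 3.2
ee_pos: [0.5332, -0.0429, 0.1047]
orientation: [1.371, 1.096, -1.371]
ft_force: [-0.2, 1.2, 0.4]
gripper_width: 0.003
```

```bash
python3 - <<'E'
from h import *
a0=np.array([.5423,-.0995]);p=robot.read_state()["ee_pos"];print(p,robot.read_state()["ft_force"])
f=lambda a:a0+.0567*np.array([np.cos(np.radians(a)),np.sin(np.radians(a))])
q=p[:2]
for a in range(95,29,-5): print(a,((f(a)-q)/.05).round(2));q=f(a)
c=robot.capture("scene");crop(c,"pics/s3.png",190,120,170,150,4)
E
```

```text
[ 0.53318521 -0.04291225  0.10466353] [-0.24069613  1.21441161  0.42774518]
95 [ 0.08 -0.  ]
90 [0.1 0. ]
85 [ 0.1 -0. ]
80 [ 0.1  -0.01]
75 [ 0.1  -0.02]
70 [ 0.09 -0.03]
65 [ 0.09 -0.04]
60 [ 0.09 -0.05]
55 [ 0.08 -0.05]
50 [ 0.08 -0.06]
45 [ 0.07 -0.07]
40 [ 0.07 -0.07]
35 [ 0.06 -0.08]
30 [ 0.05 -0.08]
```

View pics/s3.png

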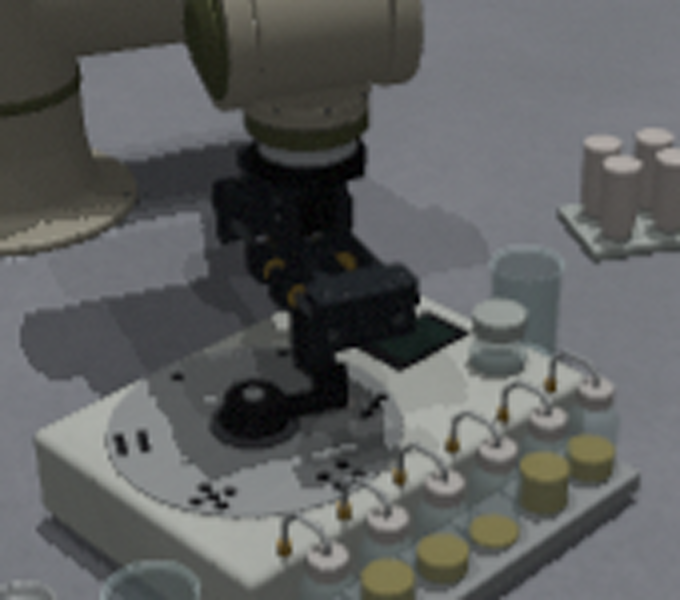

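carry_out([
  {"translation":[0.08,0,0],"angular":[0,0,-0.8],"grip":1},
  {"translation":[0.1,0,0],"angular":[0,0,-1],"grip":1},
  {"translation":[0.1,0,0],"angular":[0,0,-1],"grip":1},
  {"translation":[0.1,-0.01,0],"angular":[0,0,-1],"grip":1},
  {"translation":[0.1,-0.02,0],"angular":[0,0,-1],"grip":1},
])

```text
t: 3.75
ee_pos: [0.5572, -0.0444, 0.1057]
orientation: [1.666, 0.832, -1.666]
ft_force: [-4.5, 0.4, 1.0]
gripper_width: 0.007
```

carry_out([
  {"translation":[0.09,-0.03,0],"angular":[0,0,-1],"grip":1},
  {"translation":[0.09,-0.04,0],"angular":[0,0,-1],"grip":1},
  {"translation":[0.09,-0.05,0],"angular":[0,0,-1],"grip":1},
  {"translation":[0.08,-0.05,0],"angular":[0,0,-1],"grip":1},
  {"translation":[0.08,-0.06,0],"angular":[0,0,-1],"grip":1},
  {"translation":[0.07,-0.07,0],"angular":[0,0,-1],"grip":1},
  {"translation":[0.07,-0.07,0],"angular":[0,0,-1],"grip":1},
  {"translation":[0,0,0],"angular":[0,0,0],"grip":1},
  {"translation":[0,0,0],"angular":[0,0,0],"grip":1},
])

```text
t: 4.65
ee_pos: [0.5858, -0.0629, 0.1052]
orientation: [2.049, 0.331, -2.046]
ft_force: [0.2, -0.3, 0.6]
gripper_width: 0.006
```

```bash
python3 - <<'E'
from h import *
s=robot.read_state();print(s["ee_pos"],s["ft_force"])
c=robot.capture("scene");crop(c,"pics/s4.png",190,120,170,150,4)
E
```

```text
[ 0.58578218 -0.06286492  0.10516498] [ 0.16673212 -0.27471297  0.6340962 ]
```

View pics/s4.png

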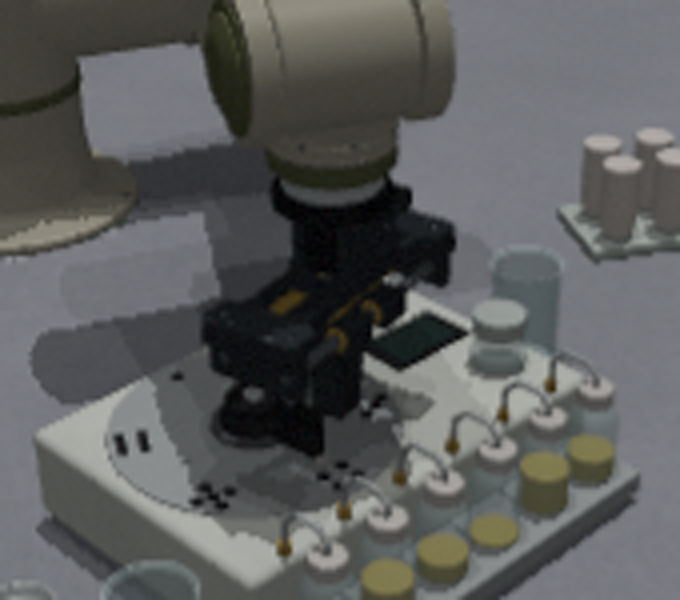

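carry_out([
  {"translation":[-0.05,0.06,0],"angular":[0,0,0],"grip":1},
  {"translation":[0,0.05,0.2],"angular":[0,0,0],"grip":1},
  {"translation":[0,0,0.5],"angular":[0,0,0],"grip":1},
  {"translation":[0,0,0.8],"angular":[0,0,0],"grip":1},
  {"translation":[0,0,0.4],"angular":[0,0,0],"grip":1},
  {"translation":[-0.4,0.35,0],"angular":[0,0,0],"grip":1},
  {"translation":[-0.6,0.5,0],"angular":[0,0,0],"grip":1},
  {"translation":[-0.6,0.5,0],"angular":[0,0,0],"grip":1},
  {"translation":[-0.6,0.5,0],"angular":[0,0,0],"grip":1},
  {"translation":[-0.2,0.25,0],"angular":[0,0,0],"grip":1},
  {"translation":[0,0,0],"angular":[0,0,0],"grip":1},
  {"translation":[0,0,0],"angular":[0,0,0],"grip":1},
])

```text
t: 5.9
ee_pos: [0.4639, 0.0473, 0.1998]
orientation: [2.05, 0.33, -2.047]
ft_force: [0.3, 1.1, -0.4]
gripper_width: 0.005
```

```bash
python3 - <<'E'
from h import *
s=robot.read_state();print(s["ee_pos"],s["ft_force"])
c=robot.capture("scene");crop(c,"pics/s5.png",190,150,170,140,4)
c=robot.capture("top");crop(c,"pics/t5.png",235,150,140,125,5)
S=np.load("scene.npy",allow_pickle=True).item()
im=S["image"][170:220,250:310,::-1].copy();im=cv2.resize(im,None,fx=12,fy=12,interpolation=cv2.INTER_CUBIC)
im=np.clip(im.astype(float)*1.8,0,255).astype('uint8')
k=np.array([.464,.0465])
th=np.linspace(0,2*np.pi,60)
for r,z,col in[(.014,.097,(0,255,0)),(.022,.075,(0,0,255)),(.022,.085,(255,0,0)),(.022,.091,(0,255,255))]:
    P=np.c_[k[0]+r*np.cos(th),k[1]+r*np.sin(th),0*th+z]
    q=((pix(S,P)-[250,170]+.5)*12).astype(int)
    for a in q: cv2.circle(im,tuple(int(v) for v in a),1,col,-1)
cv2.imwrite("pics/key.png",im)
E
```

```text
[0.46392153 0.04728772 0.199779  ] [ 0.33216545  1.12573813 -0.39556715]
```

View pics/s5.png

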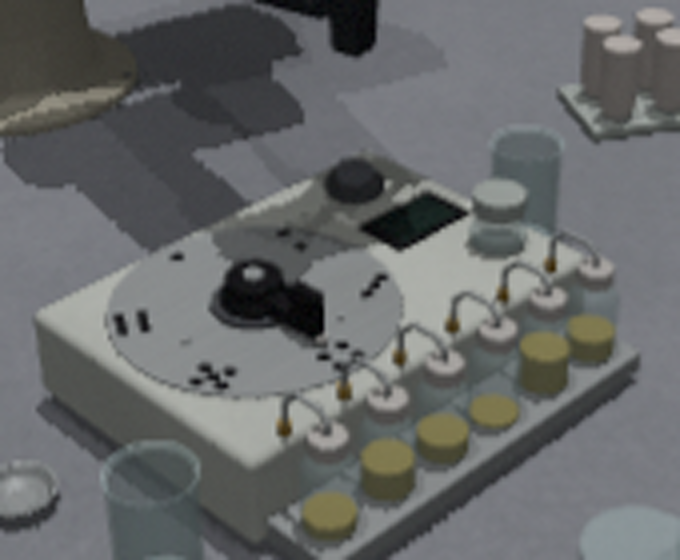

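View pics/t5.png

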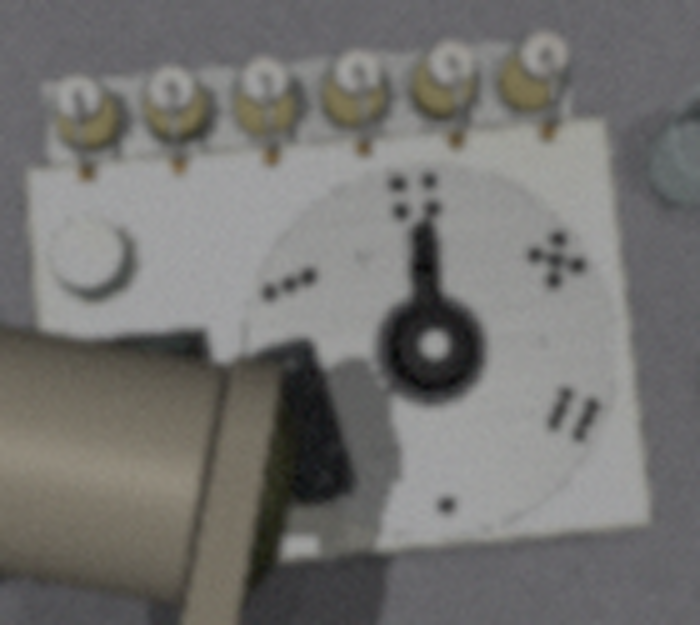

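View pics/key.png

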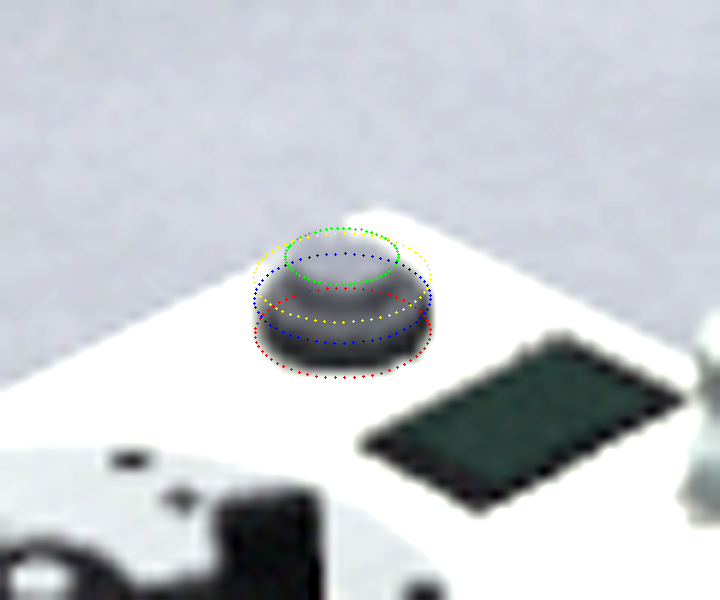

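The selector now stands at four dots in both views, and the cabinet edges haven't moved. The key collar top is at about 84 mm, well below the pressed key top at 91 mm, so the closed fingertips clear it.

```bash
python3 - <<'E'
from h import *
c=np.load("top.npy",allow_pickle=True).item()
t=lambda x,y:(235+(x+.5)/5-.5,150+(y+.5)/5-.5)
a0=np.array([.5423,-.0995])
for uv in[(424,235),(424,260)]:
    d=onz(c,t(*uv),.115)[:2]-a0;print(d,np.degrees(np.arctan2(d[1],d[0])))
E
```

```text
[0.05444091 0.0074143 ] 7.75538756983663
[0.04139421 0.00722797] 9.90473338307417
```

carry_out([
  {"translation":[0,0,-0.5],"angular":[0,0,0],"grip":1},
  {"translation":[0,0,-0.7],"angular":[0,0,0],"grip":1},
  {"translation":[0,0,-0.5],"angular":[0,0,0],"grip":1},
  {"translation":[0,0,-0.1],"angular":[0,0,0],"grip":1},
  {"translation":[0,0,0],"angular":[0,0,0],"grip":1},
])

```text
t: 6.5
ee_pos: [0.4634, 0.0472, 0.1091]
orientation: [2.048, 0.33, -2.051]
ft_force: [0.1, 0.3, 0.7]
gripper_width: 0.004
```

carry_out([
  {"translation":[0,0,-0.06],"angular":[0,0,0],"grip":1},
  {"translation":[0,0,-0.06],"angular":[0,0,0],"grip":1},
  {"translation":[0,0,-0.06],"angular":[0,0,0],"grip":1},
  {"translation":[0,0,-0.02],"angular":[0,0,0],"grip":1},
  {"translation":[0,0,0],"angular":[0,0,0],"grip":1},
  {"translation":[0,0,0],"angular":[0,0,0],"grip":1},
])

```text
t: 7.1
ee_pos: [0.4636, 0.0475, 0.0997]
orientation: [2.05, 0.329, -2.047]
ft_force: [2.2, -0.9, 4.9]
gripper_width: 0.007
```

carry_out([
  {"translation":[0,0,-0.02],"angular":[0,0,0],"grip":1},
  {"translation":[0,0,-0.02],"angular":[0,0,0],"grip":1},
  {"translation":[0,0,0],"angular":[0,0,0],"grip":1},
  {"translation":[0,0,0],"angular":[0,0,0],"grip":1},
])

```text
t: 7.5
ee_pos: [0.4637, 0.0475, 0.0991]
orientation: [2.051, 0.329, -2.046]
ft_force: [-4.4, -0.6, 23.7]
gripper_width: 0.006
```

The key has hit its stop: force jumped to 24 N and the TCP is held at 0.099. Releasing now.

carry_out([
  {"translation":[0,0,0.1],"angular":[0,0,0],"grip":1},
  {"translation":[0,0,0.2],"angular":[0,0,0],"grip":1},
  {"translation":[0,0,0.6],"angular":[0,0,0],"grip":1},
  {"translation":[0,0,0.8],"angular":[0,0,0],"grip":1},
  {"translation":[0,0,0.8],"angular":[0,0,0],"grip":1},
  {"translation":[-0.4,0.3,0.5],"angular":[0,0,0],"grip":1},
  {"translation":[-0.6,0.8,0],"angular":[0,0,0],"grip":1},
  {"translation":[-0.6,0.9,0],"angular":[0,0,0],"grip":1},
  {"translation":[-0.4,0.9,0],"angular":[0,0,0],"grip":1},
  {"translation":[-0.2,0.9,0],"angular":[0,0,0],"grip":1},
  {"translation":[0,0.9,0],"angular":[0,0,0],"grip":1},
  {"translation":[0,0.4,0],"angular":[0,0,0],"grip":1},
  {"translation":[0,0,0],"angular":[0,0,0],"grip":1},
  {"translation":[0,0,0],"angular":[0,0,0],"grip":1},
])

```text
t: 8.9
ee_pos: [0.3547, 0.2988, 0.2468]
orientation: [2.046, 0.33, -2.05]
ft_force: [0.2, 0.2, -0.2]
gripper_width: 0.005
```

```bash
python3 - <<'E'
from h import *
s=robot.read_state();print(s["ee_pos"],s["ft_force"],s["t"])
T=np.load("top.npy",allow_pickle=True).item()
c=robot.capture("top");crop(c,"pics/t6.png",235,150,140,125,5)
c2=robot.capture("scene");crop(c2,"pics/s6.png",190,150,170,140,4)
E
```

```text
[0.35467234 0.29878057 0.24680072] [ 0.22580812  0.18488413 -0.15241421] 8.9
```

View pics/t6.png

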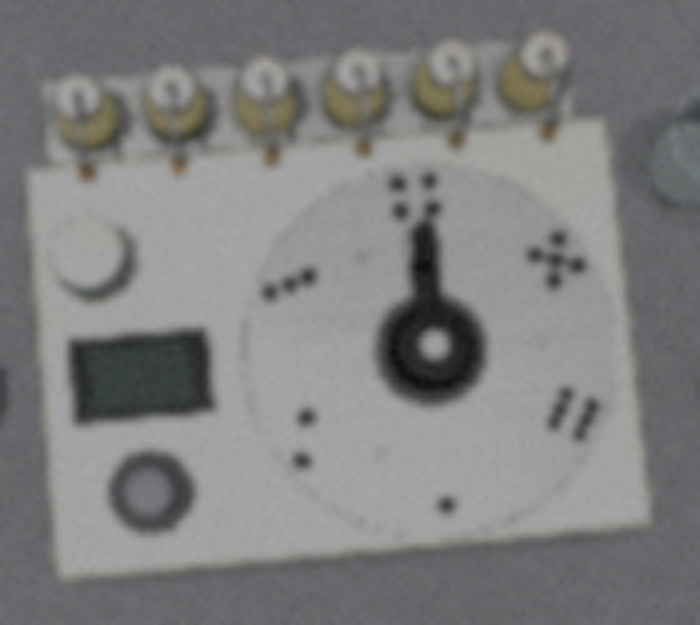

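View pics/s6.png

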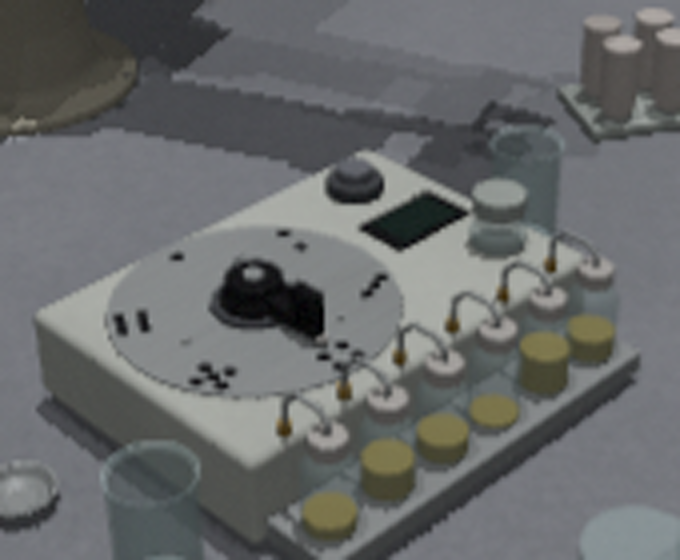

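Both views agree: the pointer is at four dots (tab in line with the one-to-four dot line to within about 1°). The key is up again, and the unit's corners and the jar are at the same pixels as before.

```bash
python3 -c "
from rig import robot
robot.job_done()"
```

```text
the job is handed in; nothing more can be done
```

The selector is home at four dots, and the start key was pressed fully down after that and came back up. I handed the job in at about 9 s on the robot's clock, with the arm clear of everything.

- **Selector:** I pushed the side of the tab with the closed fingertips, 60° clockwise from three dots. The highest force I read was about 4.5 N, and it fell to zero once the detent took over.
- **Start key:** It hit its stop with 24 N on the fingertips and the TCP held at 99 mm, then I let it up.
- **Last checks:** In the final pictures the tab lies within about 1° of the line through the one-dot and four-dot marks. The cabinet, jar and receivers are where they started. I only compared that part of the view, so I did not re-check the bottles and other items further away; the arm passed well clear of them.
- **Disagreements:** An earlier estimate of the tab angle, by ray casting onto its top, was 1 to 3° off, which I put down to how roughly I picked the pixels. The two cameras differed by 2 to 4 mm on the key and the dot marks, and by about 12 mm on the tab's top, where the pixels were picked roughly.

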